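# Sharpening stone back into its case

### The job

The broad sharpening stone has dried on the rack: put it away by sliding it lengthways into its wooden case and pushing it fully home against the back of the case. Leave the slim stone, the pot, the saucer and the sieve where they are.

Things in the scene. Friction and masses are not known exactly. Their poses are not given: they have to be found in the camera images.
- broad_stone: The stone to put away: the broader of two plain grey sharpening stones on the drying rack, a block 150 long (its x) x 50 wide (y) x 25 thick (z) mm, about 0.4 kg. Origin at the centre of its underside. Either end may go in first.
- broad_stone_mid (a point): Centre of the broad stone's body, 12.5 mm above the middle of its underside.
- slim_stone: A slim grey sharpening stone, 150 x 26 x 25 mm (x, y, z), lying beside the broad one on the rack, about 110 mm between centre lines; stays there. Origin at the centre of its underside.
- rack: Low drying rack of pale wood, fixed to the counter, 138 (x) x 210 (y) x 20 mm high. The stones lie along its x across two bars that run along y, 14 mm wide, at x = -62 and +62 mm, tops 20 mm above the counter; between the bars only 6 mm high slats, 14 mm wide, at y = -95, 0 and +95 mm. Origin: centre of its underside.
- case: Brown wooden case fixed flat to the counter, outside 155 (x) x 73 (y) x 43 mm high, closed except for its mouth at the -x end. Inside 146 deep x 53 wide x 28 high; floor 8 mm thick, roof 7, sides 10, back wall 9. Origin: centre of its underside. The stone slides in along +x; home, it touches the back wall, its centre at x -6.5, y 0, z 20.5 mm, and 4 mm of it still stands out of the mouth.
- case_mouth (a point): Centre of the case's open mouth, in the plane of its front edge, 77.5 mm to -x of the case's origin and 22 mm above the counter. This end looks back towards the robot, up to about 20 degrees askew. The first 8 mm of the opening flare by about 3 mm on every side; a thumb notch in the roof, 24 mm wide and 24 mm long, marks the mouth end from above.
- pot: Celadon ceramic pot, 100 mm across, 90 mm high, empty; bystander. Origin at the centre of its underside.
- saucer: Empty clay saucer, 110 mm across, 20 mm high; bystander. Origin at the centre of its underside.
- sieve: Round aluminium sieve, 120 mm across, 50 mm high; bystander. Origin at the centre of its underside.
There are look-alikes about, which are no part of the job. What is shaped like the broad_stone but blue, pink or red is not meant.

How it is judged:
By the outcome, as a careful person would: the job done as asked, in the order asked, and still so for the second after the job is handed in, with the robot touching nothing.
It also fails if it takes over 56 s, if anything falls off the work surface, if the arm or the gripper's body presses on something with over 40 N, if the wrist force passes 120 N, or if a joint passes its speed limit or range.

### The arm

A 6-joint arm with a two-finger parallel gripper is mounted at the origin on the work surface. World frame = base frame: x ahead of the robot, y to its left, z up, the work surface at z = 0. Lengths are in m, angles in rad, forces in N, time in s.
With the tool pointing down it reaches from about 0.375 to 0.925 m from the base axis. Payload 5.7 kg.
Tool frame: the origin (TCP) lies midway between the tips of the shut fingers; the grasp point (between the pads) lies 19 mm behind it; z points along the fingers, y is the line along which they close (so a half turn about z gives the same grasp; the last joint's range is limited). The gripper opens to 88 mm and grips with 3 to 60 N. Pads are 20 mm wide; open, the fingers measure 115 mm over their backs; the gripper's body (75 mm by 178 mm) begins 61 mm behind the grasp point.
Start: joints at [-1.235, 0.359, 1.51, -0, 1.272, -0.115], TCP at [0.261, -0.54, 0.191] pointing down, gripper open.
Joint ranges: [-2.97, 2.97], [-1.01, 2.36], [0.21, 2.38], [-0.96, 4.11], [0.2, 2.71], [-2.98, 2.98]. Speed limits (rad/s): [2.39, 2.39, 3.14, 3.14, 3.14, 3.14].

### API

Orientations are given as [roll, pitch, yaw] about the fixed x, y, z axes, in that order (R = Rz(yaw) Ry(pitch) Rx(roll)).
In Python, from cell import env gives the robot as it stands.
- The arm moves only by the tool drive_tool, never from a script. Its argument "motion" is a list of rows, each an object of numbers: "gripper": the finger opening in cm, from 0 to 8.78; "dx", "dy", "dz": the shift along the tool's x, y, z in cm; "spin": the turn about the tool's z in rad. A call has exactly 5 rows; each row shifts and turns the commanded pose from where the row before left it, along the tool's axes as they then stand; what a row does not reach is not made up. A row lasts 1/8 s, in which the tool goes at most 62.5 mm and 10.7 degrees, less where a joint would pass 70% of its speed; a pose out of reach is approached as far as the arm can. A call with a gripper value outside its range is refused whole. The fingers move at their own pace and stop on an object; "force" is the grip in N (left out, the last holds). Time passes only in rows, so rows that do not move let the fingers close, or fill a call up. It gives the time, the measured TCP pose, the force, the opening and the grip force at its end, in the units of the state.
- env.get_state(): the state, without advancing time (a new reading comes with each control period).
- env.snapshot(name): name is "scene" or "top" or "wrist"; returns a dict with "frame" (420x560x3 uint8, blue, green, red), "fx", "fy", "cx", "cy" (pixels), "camera_from_world" (4x4, takes a point from world to camera coordinates). Camera axes: x right, y up, looking along -z (the intrinsics and any distortion apply to the point x, -y, -z); pixel columns grow to the right and rows downward; lengths in m; the calibration is good to about 2 mm. A picture is of the moment at which its call begins. There is no depth.
- env.job_done(): hands the job in; it is judged then, once.
The state is a dict: "time": time; "joint_pos": joint angles; "qvel": joint speeds; "effort": joint torques, N m; "position": TCP position; "orientation": TCP orientation; "ft_force": force on the tool from outside, world axes, zero at the start; "torque": the same for the moment, N m; "opening": finger opening in m; "finger_force": force on a finger pad.
Only numpy, scipy, OpenCV 4.12 (cv2) and the standard library are available. Lean on these libraries where they do the work, as an engineer would, in place of code of your own. Each camera call takes 0.05 s, during which the arm holds its last target. There are 200 camera calls.

## Working session

There is one attempt and no reset: what is moved stays moved. The work goes in short steps, Python scripts to look and compute and a tool call to move; the robot and the scene stay as the last step left them, time stands still between calls to the robot, and variables do not carry over. Pictures are saved under pics/ and viewed, at most 10 in all, crops included, and the job is handed in when it is done.

Besides the shell and the picture viewer there is one more tool, called as name(argument=value, ...) on one line, values as JSON. drive_tool: Moves the arm, as the interface text tells. Its arguments: {"type":"object","properties":{"motion":{"type":"array"},"force":{"type":"number"}},"required":["motion"]}

```bash
mkdir -p pics; cat > h.py <<'E'
import numpy as np,cv2,pickle
from cell import env
def snap(n,f):
    s=env.snapshot(n); cv2.imwrite(f'pics/{f}.png',s['frame']); pickle.dump(s,open(f'{f}.pkl','wb')); return s
def ray(s,u,v,z):
    M=np.array(s['camera_from_world']);R=M[:3,:3];t=M[:3,3];c=-R.T@t
    d=R.T@np.array([(u-s['cx'])/s['fx'],-(v-s['cy'])/s['fy'],-1]); return c+d*(z-c[2])/d[2]
def proj(s,p):
    M=np.array(s['camera_from_world']);q=M[:3,:3]@np.array(p)+M[:3,3]
    return s['cx']+s['fx']*q[0]/-q[2], s['cy']+s['fy']*q[1]/q[2]
E
python3 - <<'E'
from h import *
a=snap('top','top0');b=snap('scene','scene0')
print({k:v for k,v in a.items() if k!='frame'})
print(env.get_state())
f=cv2.resize(a['frame'],(800,600),interpolation=cv2.INTER_CUBIC);cv2.imwrite('pics/top0b.png',f)
E
```

```text
{'fx': 526.3574928932616, 'fy': 526.3574928932616, 'cx': 276.99926240493073, 'cy': 198.55684100522402, 'camera_from_world': array([[-0.00632626, -0.99970262,  0.02355081, -0.01081711],
       [ 0.99377008, -0.00366462,  0.11138944, -0.6490428 ],
       [-0.11127001,  0.02410876,  0.99349774, -1.55510427],
       [ 0.        ,  0.        ,  0.        ,  1.        ]])}
{'time': 0.1, 'joint_pos': array([-1.23513146e+00,  3.59451964e-01,  1.51127287e+00,  1.03033668e-05,
        1.27251611e+00, -1.15117218e-01]), 'qvel': array([ 0.00045896, -0.00186249, -0.00247189,  0.00192389, -0.00192788,
       -0.00132776]), 'effort': array([-3.04073114e-05, -5.16354382e+01, -2.71407276e+01,  6.77114795e-02,
        2.76267336e-02, -4.27184227e-05]), 'position': array([ 0.2611729 , -0.53944984,  0.19000193]), 'orientation': array([-3.13995641e+00, -1.99105218e-04,  4.50778890e-01]), 'ft_force': array([-0.29170801, -0.76849033,  0.04407025]), 'torque': array([0.00767215, 0.00889529, 0.01479922]), 'finger_force': 0.0, 'opening': 0.08827439894799449}
```

View pics/top0b.png

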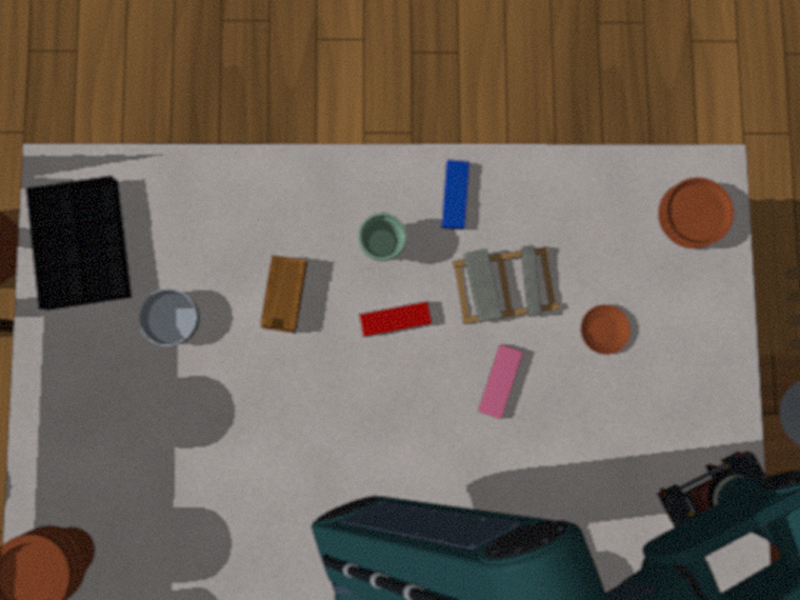

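View pics/scene0.png

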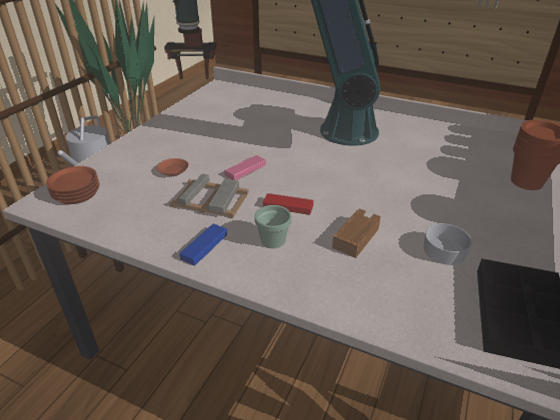

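```bash
python3 - <<'E'
from h import *
s=pickle.load(open('top0.pkl','rb'));f=s['frame']
c=np.hstack([f[168:240,178:223],f[168:240,312:397]])
c=cv2.resize(c,None,fx=6,fy=6,interpolation=cv2.INTER_CUBIC);cv2.imwrite('pics/c0.png',c)
E
```

```text
(no output)
```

View pics/c0.png

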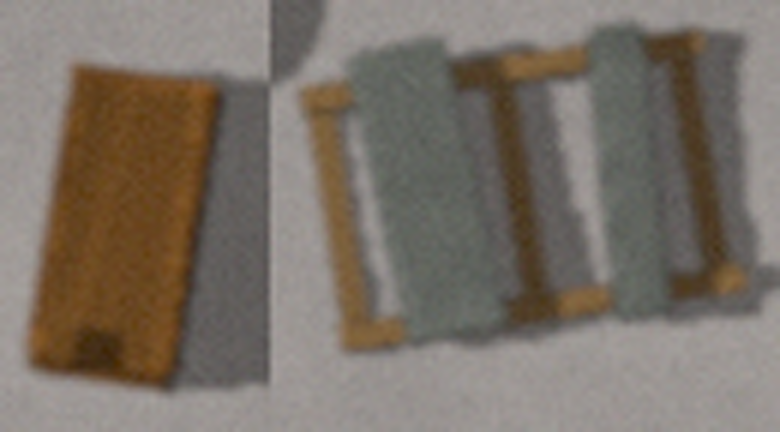

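```bash
cat >> h.py <<'E'
def box(s,px,z):
    P=np.array([ray(s,u,v,z)[:2] for u,v in px]) # far-left, far-right, near-right, near-left
    ax=(P[0]+P[1]-P[2]-P[3])/2
    return P.mean(0),np.degrees(np.arctan2(ax[1],ax[0])),np.linalg.norm(ax),np.linalg.norm(P[0]+P[3]-P[1]-P[2])/2
E
python3 - <<'E'
from h import *
s=pickle.load(open('top0.pkl','rb'))
M=s['camera_from_world'];print(-M[:3,:3].T@M[:3,3])
print('case',box(s,[(178+x/6,168+y/6) for x,y in [(76,66),(218,88),(172,388),(30,368)]],.043))
print('stone',box(s,[(312+(x-270)/6,168+y/6) for x,y in [(352,55),(445,40),(505,325),(410,335)]],.045))
print('slim',box(s,[(312+(x-270)/6,168+y/6) for x,y in [(590,30),(640,25),(668,310),(618,318)]],.045))
print('pot',ray(s,383*.7,237*.7,.09)); print('red',ray(s,396*.7,318*.7,.025),'pink',ray(s,500*.7,381*.7,.025))
E
```

```text
[0.47189441 0.02429925 1.61754384]
case (array([0.62733376, 0.22089273]), np.float64(-8.053324972687907), np.float64(0.15241238615064664), np.float64(0.07160101311680682))
stone (array([ 0.64494481, -0.19875923]), np.float64(10.687259627783206), np.float64(0.14544174131442206), np.float64(0.047894169152870314))
slim (array([ 0.65370371, -0.30049003]), np.float64(4.062002290315393), np.float64(0.1456476200694947), np.float64(0.025581979177072223))
pot [0.73969616 0.01279391 0.09      ]
red [ 0.57695082 -0.0144908   0.025     ] pink [ 0.44294512 -0.2329476   0.025     ]
```

drive_tool(motion=[{"dx": 5.2,"dy": -1.6,"gripper": 8.5},{"dx": 5.2,"dy": -1.6},{"dx": 5.2,"dy": -1.6},{"dx": 5.2,"dy": -1.6},{"dx": 5.2,"dy": -1.6}])

```text
$.motion[0]: bad value
```

drive_tool(motion=[{"dx": 5.0,"dy": -1.7},{"dx": 5.0,"dy": -1.7},{"dx": 4.5,"dy": -1.7},{"dx": 4.5,"dy": -1.5,"spin": 0.13},{"spin": 0.13}])

```text
$.motion[0]: bad value
```

```bash
cat >> h.py <<'E'
def rem(x,y,z,yaw):
    s=env.get_state();p=s['position'];w=s['orientation'][2]
    d=np.array([x-p[0],y-p[1]])
    c,n=np.cos(w),np.sin(w)
    print('t %.2f pos %s rpy %s F %s open %.4f'%(s['time'],p.round(4),s['orientation'].round(4),s['ft_force'].round(1),s['opening']))
    print('dx %.2f dy %.2f dz %.2f cm spin %.3f (moves before spin)'%(100*(c*d[0]+n*d[1]),100*(n*d[0]-c*d[1]),100*(p[2]-z),w-yaw))
E
python3 - <<'E'
from h import *
a=snap('wrist','w1')
cv2.imwrite('pics/w1b.png',cv2.resize(a['frame'],(800,600),interpolation=cv2.INTER_CUBIC))
rem(.6105,-.2055,.19,.187)
M=a['camera_from_world'];print(-M[:3,:3].T@M[:3,3],M[2,:3])
E
```

```text
t 0.15 pos [ 0.2612 -0.5395  0.1901] rpy [-3.1401e+00 -2.0000e-04  4.5080e-01] F [ 0.3  0.1 -0.6] open 0.0876
dx 45.99 dy -14.85 dz 0.01 cm spin 0.264 (moves before spin)
[ 0.32502961 -0.50839647  0.38349761] [0.2360077  0.11378083 0.96506699]
```

View pics/w1b.png

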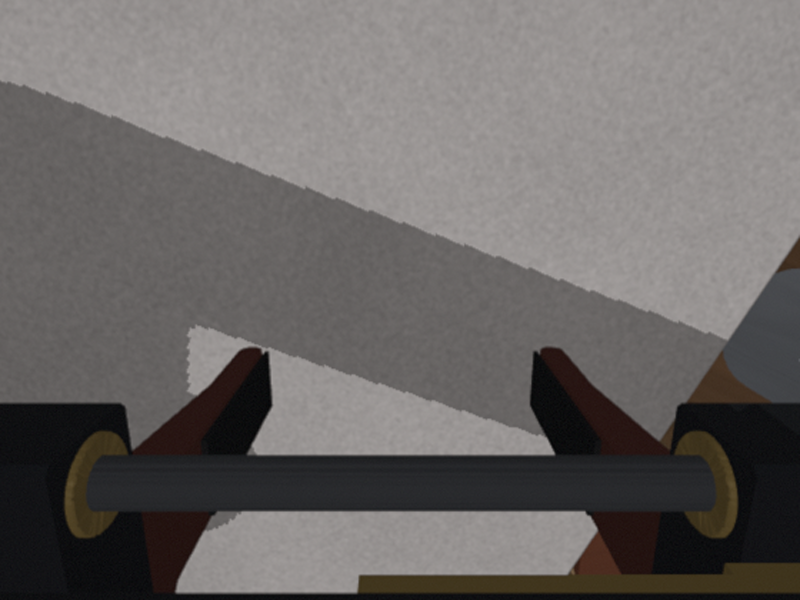

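The wrist view shows only bare counter and the open fingers (tips near (265,350) and (535,350)). The two moves were refused, so I'll send full rows.

drive_tool(motion=[{"gripper": 8.5,"dx": 5.2,"dy": -1.6,"dz": 0,"spin": 0},{"gripper": 8.5,"dx": 5.2,"dy": -1.6,"dz": 0,"spin": 0},{"gripper": 8.5,"dx": 5.2,"dy": -1.6,"dz": 0,"spin": 0},{"gripper": 8.5,"dx": 5.2,"dy": -1.6,"dz": 0,"spin": 0},{"gripper": 8.5,"dx": 5.2,"dy": -1.6,"dz": 0,"spin": 0}])

```text
time: 0.78
position: [0.4616, -0.3533, 0.1906]
orientation: [-3.141, 0.0, 0.451]
ft_force: [1.4, -0.7, -0.2]
opening: 0.0849
finger_force: 0.0
```

drive_tool(motion=[{"gripper": 8.5,"dx": 5.0,"dy": -1.7,"dz": 0,"spin": 0},{"gripper": 8.5,"dx": 5.0,"dy": -1.7,"dz": 0,"spin": 0},{"gripper": 8.5,"dx": 5.0,"dy": -1.7,"dz": 0,"spin": 0},{"gripper": 8.5,"dx": 5.0,"dy": -1.7,"dz": 0,"spin": 0.13},{"gripper": 8.5,"dx": 0,"dy": 0,"dz": 0,"spin": 0.13}])

```text
time: 1.4
position: [0.6133, -0.2032, 0.1902]
orientation: [-3.141, -0.001, 0.191]
ft_force: [-1.0, -0.7, -0.5]
opening: 0.0853
finger_force: 0.0
```

```bash
python3 - <<'E'
from h import *
a=snap('wrist','w2')
cv2.imwrite('pics/w2b.png',cv2.resize(a['frame'],(800,600),interpolation=cv2.INTER_CUBIC))
rem(.6105,-.2055,.19,.187)
M=a['camera_from_world'];print(-M[:3,:3].T@M[:3,3],M[2,:3])
E
```

```text
t 1.45 pos [ 0.612  -0.2045  0.1901] rpy [-3.141e+00  5.000e-04  1.846e-01] F [-1.1 -0.7 -0. ] open 0.0852
dx -0.17 dy 0.07 dz 0.01 cm spin -0.002 (moves before spin)
[ 0.68274911 -0.18958942  0.3837495 ] [0.25636254 0.04995049 0.96528918]
```

View pics/w2b.png

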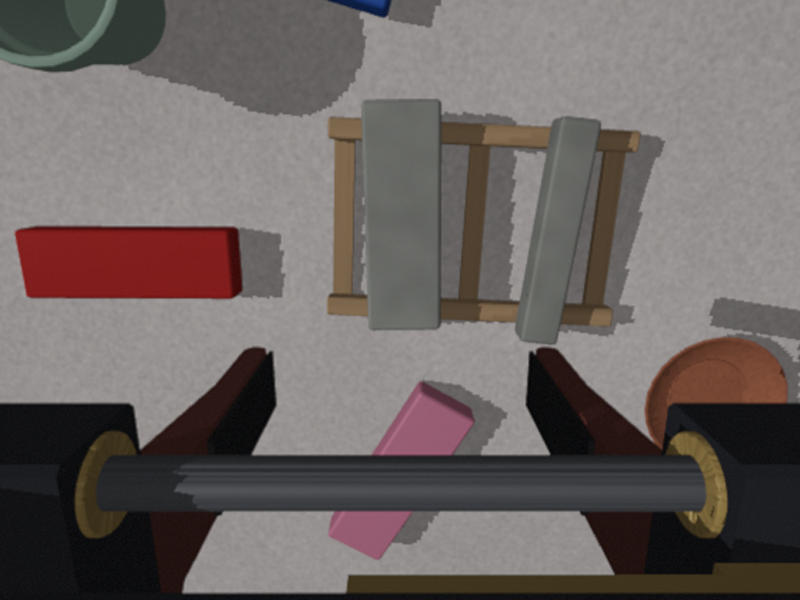

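The wrist picture shows the broad stone's top at about (362,100), (440,99), (440,328) and (370,328). The slim stone is to its right and the rack runs from (330,118) to (612,325).

```bash
python3 - <<'E'
from h import *
s=pickle.load(open('w2.pkl','rb'))
print(box(s,[(x*.7,y*.7) for x,y in [(362,100),(440,99),(440,328),(370,328)]],.045))
print([ray(s,x*.7,y*.7,.02).round(4) for x,y in [(345,296),(345,314),(345,120),(345,138)]])
c,a,_,_=box(s,[(x*.7,y*.7) for x,y in [(362,100),(440,99),(440,328),(370,328)]],.045)
a=np.radians(a);g=c-.035*np.array([np.cos(a),np.sin(a)]);print(g,a);rem(*g,.02,a)
E
```

```text
(array([ 0.64553466, -0.1986931 ]), np.float64(12.042755051474069), np.float64(0.14703622096745336), np.float64(0.04786727079193528))
[array([ 0.5812, -0.1685,  0.02  ]), array([ 0.5678, -0.1707,  0.02  ]), array([ 0.7004, -0.1489,  0.02  ]), array([ 0.6891, -0.1507,  0.02  ])]
[ 0.61130494 -0.20599555] 0.21018572665940172
t 1.45 pos [ 0.612  -0.2045  0.1901] rpy [-3.141e+00  5.000e-04  1.846e-01] F [-1.1 -0.7 -0. ] open 0.0852
dx -0.10 dy 0.13 dz 17.01 cm spin -0.026 (moves before spin)
```

drive_tool(motion=[{"gripper": 8.7,"dx": -0.1,"dy": 0.15,"dz": 4.5,"spin": -0.02},{"gripper": 8.7,"dx": 0,"dy": 0,"dz": 4.5,"spin": 0},{"gripper": 8.7,"dx": 0,"dy": 0,"dz": 4,"spin": 0},{"gripper": 8.7,"dx": 0,"dy": 0,"dz": 2.5,"spin": 0},{"gripper": 8.7,"dx": 0,"dy": 0,"dz": 1.5,"spin": 0}])

```text
time: 2.08
position: [0.609, -0.208, 0.0191]
orientation: [-3.14, 0.002, 0.212]
ft_force: [-1.0, -0.9, -0.1]
opening: 0.0872
finger_force: 0.0
```

drive_tool(motion=[{"gripper": 6,"dx": 0,"dy": 0,"dz": 0,"spin": 0},{"gripper": 4.5,"dx": 0,"dy": 0,"dz": 0,"spin": 0},{"gripper": 4,"dx": 0,"dy": 0,"dz": 0,"spin": 0},{"gripper": 4,"dx": 0,"dy": 0,"dz": 0,"spin": 0},{"gripper": 4,"dx": 0,"dy": 0,"dz": 0,"spin": 0}], force=50)

```text
time: 2.7
position: [0.6105, -0.2081, 0.0212]
orientation: [3.141, -0.001, 0.211]
ft_force: [-0.3, 0.5, 0.2]
opening: 0.0414
finger_force: 0.0
```

```bash
python3 - <<'E'
from h import *
a=snap('wrist','w3')
b=snap('scene','s3')
s=a['frame'];c=cv2.resize(b['frame'][150:250,150:300],(560,373))
cv2.imwrite('pics/w3b.png',np.vstack([cv2.resize(s,(560,420))[200:],c]))
print(env.get_state())
E
```

```text
{'time': 2.8, 'joint_pos': array([-4.35651834e-01,  6.00670972e-01,  1.56672361e+00,  1.65720594e-04,
        9.73958032e-01,  9.24205887e-01]), 'qvel': array([-0.00038251,  0.00287066,  0.00164326, -0.00063922,  0.00040679,
        0.00227844]), 'effort': array([-1.40967644e-03, -6.04951215e+01, -2.11246151e+01,  4.63366730e-02,
       -5.17782639e-02, -5.71856708e-04]), 'position': array([ 0.61036269, -0.20805018,  0.02095915]), 'orientation': array([ 3.14155746e+00, -2.74175656e-04,  2.10845487e-01]), 'ft_force': array([-0.64051017, -0.01942051, -0.22891988]), 'torque': array([-0.00664327,  0.03060962,  0.02678832]), 'finger_force': 0.0, 'opening': 0.04033075433314595}
```

View pics/w3b.png

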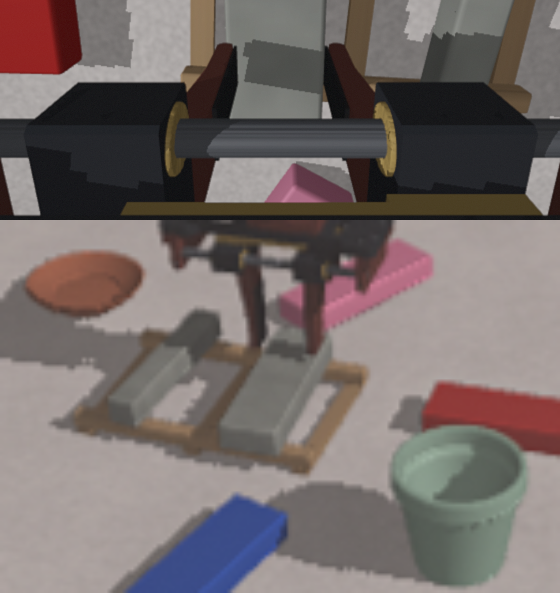

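The upper (wrist) part shows the pads at about (237,80) and (328,80), drawn over the stone's edges. In the lower (scene) part the fingers end near the stone's robot-side end, so it isn't clear they straddle it. I'll check by projection.

```bash
python3 - <<'E'
from h import *
w=pickle.load(open('w3.pkl','rb'));b=pickle.load(open('s3.pkl','rb'))
a=.2;X=np.array([np.cos(a),np.sin(a),0]);Y=np.array([-np.sin(a),np.cos(a),0])
t=np.array([.6104,-.208,.021]);c=np.array([.6455,-.1987,.045])
K=3.733
def show(n,p):
    u,v=proj(w,p);U,V=proj(b,p);print(n,'wrist',round(u),round(v-200),'scene',round((U-150)*K),round((V-150)*K+220))
for h in(.02,.025):
  show(f'tips L {h}',t+h*Y);show(f'tips R {h}',t-h*Y)
for i in(-1,1):
  for j in(-1,1): show(f'stone {i} {j}',c+.075*i*X+.025*j*Y)
im=b['frame'][150:250,150:300];im2=cv2.resize(im,None,fx=5,fy=5,interpolation=cv2.INTER_CUBIC)
wc=cv2.resize(w['frame'][60:350,150:410],None,fx=2,fy=2)
cv2.imwrite('pics/w4.png',wc)
print(env.get_state()['opening'])
E
```

```text
tips L 0.02 wrist 245 41 scene 312 377
tips R 0.02 wrist 316 42 scene 267 371
tips L 0.025 wrist 236 41 scene 318 378
tips R 0.025 wrist 324 42 scene 262 370
stone -1 -1 wrist 323 126 scene 277 323
stone -1 1 wrist 228 125 scene 333 331
stone 1 -1 wrist 337 -187 scene 215 422
stone 1 1 wrist 219 -189 scene 275 431
0.04033075433314595
```

View pics/w4.png

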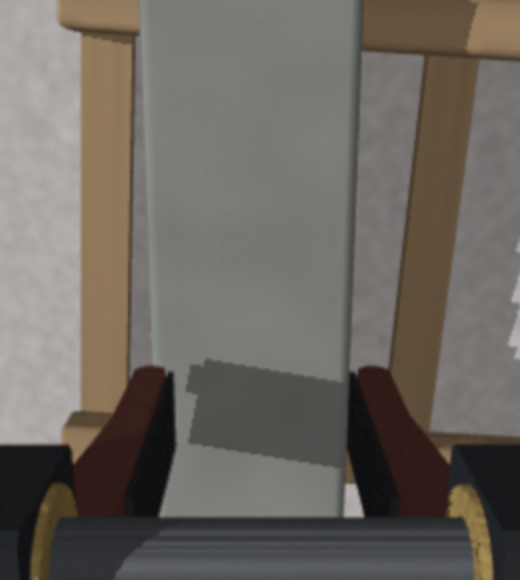

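```bash
python3 - <<'E'
from h import *
w=pickle.load(open('w3.pkl','rb'));b=pickle.load(open('s3.pkl','rb'))
K=3.733
a=.21;X=np.array([np.cos(a),np.sin(a),0]);Y=np.array([-np.sin(a),np.cos(a),0])
for z in (.021,.035,.045,.055,.065):
  for h in(.02,.025):
    o=[]
    for j in(1,-1):
      p=np.array([.6104,-.208,z])+j*h*Y
      u,v=proj(w,p);U,V=proj(b,p);o+=[round(u),round(v),'|',round((U-150)*K),round((V-150)*K+220),';']
    print(z,h,*o)
im=b['frame'][190:240,195:255];cv2.imwrite('pics/s5.png',cv2.resize(im,None,fx=12,fy=12,interpolation=cv2.INTER_CUBIC))
E
```

```text
0.021 0.02 245 241 | 312 377 ; 316 241 | 267 371 ;
0.021 0.025 236 241 | 318 378 ; 324 241 | 262 370 ;
0.035 0.02 242 250 | 311 363 ; 318 250 | 266 357 ;
0.035 0.025 233 250 | 317 364 ; 328 250 | 261 357 ;
0.045 0.02 240 258 | 311 354 ; 320 258 | 265 348 ;
0.045 0.025 230 258 | 316 354 ; 330 258 | 260 347 ;
0.055 0.02 238 266 | 310 344 ; 322 266 | 264 338 ;
0.055 0.025 228 266 | 316 344 ; 333 266 | 259 337 ;
0.065 0.02 236 275 | 309 334 ; 325 275 | 264 328 ;
0.065 0.025 225 275 | 315 334 ; 336 275 | 258 327 ;
```

View pics/s5.png

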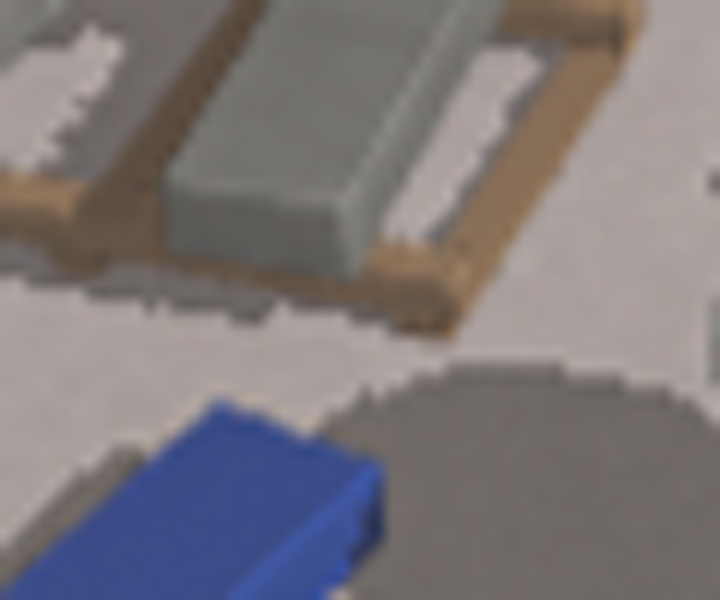

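The scene crop mostly missed the fingers, though the stone's right side face is clearly visible. Triangulated from both views, the tips are about 25 mm higher than the TCP reading, just above the stone's top. That fits the free closing to 40 mm. I'll open and go lower in steps, watching the force.

drive_tool(motion=[{"gripper": 8.7,"dx": 0,"dy": 0,"dz": -1,"spin": 0},{"gripper": 8.7,"dx": 0,"dy": 0,"dz": 0,"spin": 0},{"gripper": 8.7,"dx": 0,"dy": 0,"dz": 0,"spin": 0},{"gripper": 8.7,"dx": 0,"dy": 0,"dz": 0,"spin": 0},{"gripper": 8.7,"dx": 0,"dy": 0,"dz": 0,"spin": 0}])

```text
time: 3.42
position: [0.6101, -0.208, 0.0305]
orientation: [-3.141, 0.0, 0.211]
ft_force: [0.3, -0.3, 0.1]
opening: 0.0855
finger_force: 0.0
```

drive_tool(motion=[{"gripper": 8.7,"dx": 0,"dy": 0,"dz": 1,"spin": 0},{"gripper": 8.7,"dx": 0,"dy": 0,"dz": 0.5,"spin": 0},{"gripper": 8.7,"dx": 0,"dy": 0,"dz": 0.5,"spin": 0},{"gripper": 8.7,"dx": 0,"dy": 0,"dz": 0,"spin": 0},{"gripper": 8.7,"dx": 0,"dy": 0,"dz": 0,"spin": 0}])

```text
time: 4.05
position: [0.6104, -0.2081, 0.0108]
orientation: [-3.142, -0.0, 0.211]
ft_force: [-0.2, 0.1, -0.2]
opening: 0.0868
finger_force: 0.0
```

```bash
python3 - <<'E'
from h import *
w=snap('wrist','w6');b=snap('scene','s6')
t=env.get_state()['position'];a=.21;Y=np.array([-np.sin(a),np.cos(a),0])
print(t)
# crop scene on fingers
U,V=proj(b,t+[0,0,.03]);U,V=int(U),int(V);print(U,V)
A=cv2.resize(b['frame'][V-25:V+25,U-33:U+33],None,fx=9,fy=9,interpolation=cv2.INTER_CUBIC)
for dz in (0,.01,.02,.03):
  for h in (.0435,-.0435):
    p=proj(b,t+[0,0,dz]+h*Y);print(dz,h,[round((p[0]-U+33)*9),round((p[1]-V+25)*9)],np.round(proj(w,t+[0,0,dz]+h*Y)))
cv2.imwrite('pics/s6b.png',A)
E
```

```text
[ 0.6104746  -0.20814703  0.01099099]
227 186
0 0.0435 [422, 312] [203. 241.]
0 -0.0435 [187, 280] [358. 241.]
0.01 0.0435 [420, 289] [200. 248.]
0.01 -0.0435 [185, 257] [362. 248.]
0.02 0.0435 [419, 265] [195. 255.]
0.02 -0.0435 [183, 233] [366. 255.]
0.03 0.0435 [418, 241] [191. 263.]
0.03 -0.0435 [180, 210] [370. 263.]
```

View pics/s6b.png

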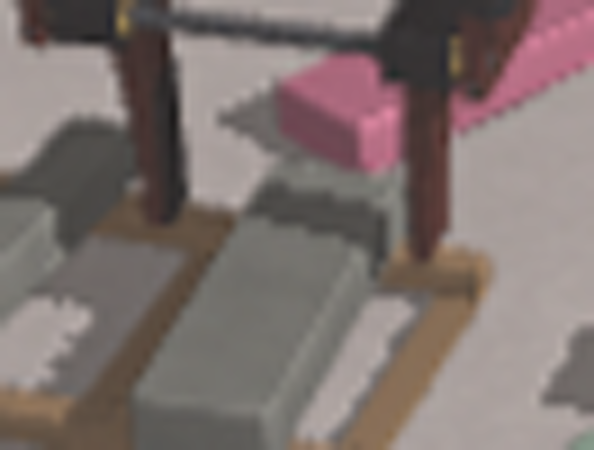

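The crop shows the fingers straddling the stone, with tips at (163,220) and (428,255). That matches a height about 25 mm above the TCP reading, so the tips are really at z≈0.036. I'll go down another 1.5 cm and close.

drive_tool(motion=[{"gripper": 8.7,"dx": 0,"dy": 0,"dz": 0.5,"spin": 0},{"gripper": 8.7,"dx": 0,"dy": 0,"dz": 0.5,"spin": 0},{"gripper": 8.7,"dx": 0,"dy": 0,"dz": 0.5,"spin": 0},{"gripper": 8.7,"dx": 0,"dy": 0,"dz": 0,"spin": 0},{"gripper": 6,"dx": 0,"dy": 0,"dz": 0,"spin": 0}], force=50)

```text
time: 4.78
position: [0.6103, -0.208, -0.0043]
orientation: [-3.141, 0.0, 0.211]
ft_force: [-0.3, 0.6, -0.2]
opening: 0.0803
finger_force: 0.0
```

drive_tool(motion=[{"gripper": 4,"dx": 0,"dy": 0,"dz": 0,"spin": 0},{"gripper": 4,"dx": 0,"dy": 0,"dz": 0,"spin": 0},{"gripper": 4,"dx": 0,"dy": 0,"dz": 0,"spin": 0},{"gripper": 4,"dx": 0,"dy": 0,"dz": 0,"spin": 0},{"gripper": 4,"dx": 0,"dy": 0,"dz": 0,"spin": 0}])

```text
time: 5.4
position: [0.6101, -0.2076, -0.0042]
orientation: [-3.141, 0.0, 0.211]
ft_force: [-1.0, 1.7, 2.5]
opening: 0.0501
finger_force: 50.0
```

Gripped at 50.1 mm. Next I'll lift gently and turn to the case's heading.

drive_tool(motion=[{"gripper": 4,"dx": 0,"dy": 0,"dz": -1,"spin": 0},{"gripper": 4,"dx": 0,"dy": 0,"dz": -2,"spin": 0},{"gripper": 4,"dx": 0,"dy": 0,"dz": -3,"spin": 0.05},{"gripper": 4,"dx": 0,"dy": 0,"dz": -1,"spin": 0.15},{"gripper": 4,"dx": 0,"dy": 0,"dz": 0,"spin": 0.15}])

```text
time: 6.02
position: [0.611, -0.2088, 0.0673]
orientation: [3.141, -0.002, -0.144]
ft_force: [0.3, 0.7, -4.0]
opening: 0.05
finger_force: 50.0
```

drive_tool(motion=[{"gripper": 4,"dx": -1.7,"dy": -2.8,"dz": 0,"spin": 0},{"gripper": 4,"dx": -1.7,"dy": -2.8,"dz": 0,"spin": 0},{"gripper": 4,"dx": -1.7,"dy": -2.8,"dz": 0,"spin": 0},{"gripper": 4,"dx": -1.7,"dy": -2.8,"dz": 0,"spin": 0},{"gripper": 4,"dx": -1.7,"dy": -2.8,"dz": 0,"spin": 0}])

```text
time: 6.65
position: [0.545, -0.057, 0.066]
orientation: [3.141, -0.0, -0.139]
ft_force: [-0.3, 0.2, -4.0]
opening: 0.0497
finger_force: 50.0
```

drive_tool(motion=[{"gripper": 4,"dx": -1.7,"dy": -2.8,"dz": 0,"spin": 0},{"gripper": 4,"dx": -1.7,"dy": -2.8,"dz": 0,"spin": 0},{"gripper": 4,"dx": -1.7,"dy": -2.8,"dz": 0,"spin": 0},{"gripper": 4,"dx": -1.7,"dy": -2.8,"dz": 0,"spin": 0},{"gripper": 4,"dx": -1.7,"dy": -2.8,"dz": 0,"spin": 0}])

```text
time: 7.28
position: [0.4804, 0.0935, 0.0661]
orientation: [3.141, -0.0, -0.139]
ft_force: [0.0, 0.4, -3.3]
opening: 0.0497
finger_force: 50.0
```

drive_tool(motion=[{"gripper": 4,"dx": -1.7,"dy": -2.8,"dz": 0,"spin": 0},{"gripper": 4,"dx": -1.7,"dy": -2.8,"dz": 0,"spin": 0},{"gripper": 4,"dx": -1.7,"dy": -2.8,"dz": 0,"spin": 0},{"gripper": 4,"dx": -1.7,"dy": -2.8,"dz": 0,"spin": 0},{"gripper": 4,"dx": 0,"dy": 0,"dz": 0,"spin": 0}])

```text
time: 7.9
position: [0.4281, 0.2145, 0.066]
orientation: [-3.141, 0.0, -0.136]
ft_force: [-0.3, 0.1, -2.9]
opening: 0.0499
finger_force: 50.0
```

```bash
python3 - <<'E'
from h import *
rem(.412,.251,-.016,-.14)
E
```

```text
t 7.90 pos [0.4281 0.2145 0.066 ] rpy [-3.1414e+00  1.0000e-04 -1.3650e-01] F [-0.3  0.1 -2.9] open 0.0499
dx -2.09 dy -3.40 dz 8.20 cm spin 0.004 (moves before spin)
```

drive_tool(motion=[{"gripper": 4,"dx": -1,"dy": -1.7,"dz": 1,"spin": 0},{"gripper": 4,"dx": -1.1,"dy": -1.7,"dz": 2,"spin": 0},{"gripper": 4,"dx": 0,"dy": 0,"dz": 2.5,"spin": 0},{"gripper": 4,"dx": 0,"dy": 0,"dz": 1.5,"spin": 0},{"gripper": 4,"dx": 0,"dy": 0,"dz": 0.7,"spin": 0}])

```text
time: 8.52
position: [0.413, 0.2491, -0.0118]
orientation: [3.141, 0.001, -0.14]
ft_force: [0.3, 0.5, -4.1]
opening: 0.0502
finger_force: 50.0
```

```bash
python3 - <<'E'
from h import *
rem(.412,.251,-.0145,-.14)
w=snap('wrist','w7');b=snap('scene','s7');t=snap('top','t7')
for k,s in (('w',w),('s',b),('t',t)):
    for p in [(.5506,.2318,.043),(.627,.221,.043),(.52,.236,.035)]: print(k,np.round(proj(s,p)))
A=cv2.resize(w['frame'][0:300,100:460],None,fx=1.9,fy=1.9,interpolation=cv2.INTER_CUBIC)[:,:684]
u,v=map(int,proj(b,(.5506,.2318,.03)))
B=cv2.resize(b['frame'][v-45:v+45,u-20:u+40],(115*3,172*3))
cv2.imwrite('pics/w7b.png',cv2.resize(np.hstack([A[:570,100:555],cv2.resize(B,(345,570))]),(800,570)))
print(u,v)
E
```

```text
t 8.53 pos [ 0.413   0.2491 -0.0118] rpy [ 3.1411e+00  7.0000e-04 -1.3980e-01] F [ 0.3  0.5 -4.1] open 0.0502
dx -0.12 dy -0.17 dz 0.27 cm spin 0.000 (moves before spin)
w [ 274. -109.]
w [ 273. -459.]
w [275.   6.]
s [368. 211.]
s [357. 225.]
s [372. 208.]
t [195. 231.]
t [199. 206.]
t [194. 242.]
367 214
```

View pics/w7b.png

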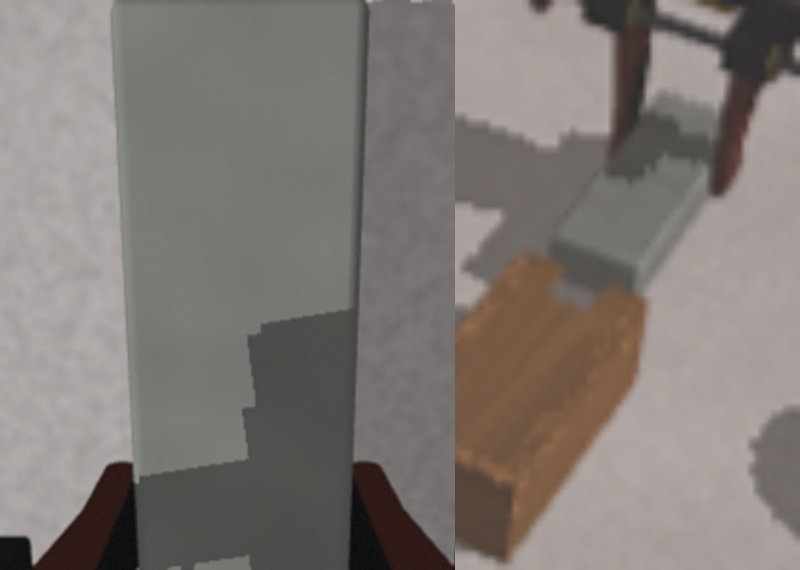

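The left half shows the held stone square in the pads, with its front edge near the top row, at (117,3) to (362,3). In the right half the stone is lined up just before the case's mouth, around (600,280). I'll refine the case pose by fitting its silhouette in code, since the picture budget is used up.

```bash
python3 - <<'E'
from h import *
from scipy.optimize import minimize
def hull(s,q):
    c,n=np.cos(q[2]),np.sin(q[2])
    P=[proj(s,(q[0]+c*x-n*y,q[1]+n*x+c*y,z)) for x in(-.0775,.0775) for y in(-.0365,.0365) for z in(0,.043)]
    return cv2.convexHull(np.float32(P))
def mask(s,q0,S=8):
    f=s['frame'];h=hull(s,q0).reshape(-1,2);a=(h.min(0)-10).astype(int);b=(h.max(0)+10).astype(int)
    im=cv2.resize(f[a[1]:b[1],a[0]:b[0]],None,fx=S,fy=S,interpolation=cv2.INTER_CUBIC)
    H=cv2.cvtColor(im,cv2.COLOR_BGR2HSV);m=((H[...,1]>75)&(H[...,0]<25)).astype(np.uint8)
    n,l,st,_=cv2.connectedComponentsWithStats(m);m=(l==1+np.argmax(st[1:,4])).astype(np.uint8)
    m=cv2.morphologyEx(m,cv2.MORPH_CLOSE,np.ones((9*4+1,)*2)); return m,a,S
q0=np.array([.6273,.2209,-.1405])
D=[(s,)+mask(s,q0) for s in (pickle.load(open(f+'.pkl','rb')) for f in('top0','scene0'))]
def cost(q,D):
    e=0
    for s,m,a,S in D:
        k=np.zeros_like(m);cv2.fillConvexPoly(k,np.int32(np.round(((hull(s,q).reshape(-1,2)-a+.5)*S-.5)*16)),1,shift=4)
        e+=(k!=m).sum()/m.sum()
    return e
for d in (D[:1],D[1:],D):
    r=minimize(lambda v:cost(q0+v*[.002,.002,.02],d),[0,0,0],method='Nelder-Mead',options=dict(initial_simplex=[[0,0,0],[2,0,0],[0,2,0],[0,0,2]],maxiter=200))
    print((q0+r.x*[.002,.002,.02]).round(4),round(r.fun,4))
w=pickle.load(open('w7.pkl','rb'))
L=ray(w,214.2,1.6,.0375);R=ray(w,343.2,1.6,.0375);print(L,R,(L+R)/2,np.linalg.norm(L-R))
E
```

```text
[ 0.6306  0.2249 -0.1454] 0.0595
[ 0.6287  0.2238 -0.1407] 0.076
[ 0.6301  0.2241 -0.1384] 0.1374
[0.52369587 0.25731    0.0375    ] [0.51735177 0.21189825 0.0375    ] [0.52052382 0.23460412 0.0375    ] 0.045852749607450644
```

drive_tool(motion=[{"gripper": 4,"dx": 0,"dy": -0.54,"dz": 0.27,"spin": 0},{"gripper": 4,"dx": 1,"dy": 0,"dz": 0,"spin": 0},{"gripper": 4,"dx": 1,"dy": 0,"dz": 0,"spin": 0},{"gripper": 4,"dx": 0.7,"dy": 0,"dz": 0,"spin": 0},{"gripper": 4,"dx": 0.4,"dy": 0,"dz": 0,"spin": 0}])

```text
time: 9.3
position: [0.4452, 0.2507, -0.0138]
orientation: [-3.141, -0.0, -0.14]
ft_force: [0.1, -0.3, -3.3]
opening: 0.0495
finger_force: 50.0
```

drive_tool(motion=[{"gripper": 4,"dx": 0.3,"dy": 0,"dz": 0,"spin": 0},{"gripper": 4,"dx": 0.3,"dy": 0,"dz": 0,"spin": 0},{"gripper": 4,"dx": 0.3,"dy": 0,"dz": 0,"spin": 0},{"gripper": 4,"dx": 0.3,"dy": 0,"dz": 0,"spin": 0},{"gripper": 4,"dx": 0,"dy": 0,"dz": 0,"spin": 0}])

```text
time: 9.93
position: [0.4565, 0.2492, -0.0139]
orientation: [-3.141, -0.0, -0.139]
ft_force: [-0.7, -0.4, -2.6]
opening: 0.0496
finger_force: 50.0
```

drive_tool(motion=[{"gripper": 4,"dx": 0.4,"dy": 0,"dz": 0,"spin": 0},{"gripper": 4,"dx": 0.4,"dy": 0,"dz": 0,"spin": 0},{"gripper": 4,"dx": 0.4,"dy": 0,"dz": 0,"spin": 0},{"gripper": 4,"dx": 0.4,"dy": 0,"dz": 0,"spin": 0},{"gripper": 4,"dx": 0,"dy": 0,"dz": 0,"spin": 0}])

```text
time: 10.55
position: [0.4726, 0.2469, -0.0139]
orientation: [-3.141, -0.0, -0.139]
ft_force: [-0.6, -0.3, -3.1]
opening: 0.0495
finger_force: 50.0
```

drive_tool(motion=[{"gripper": 4,"dx": 0.7,"dy": 0,"dz": 0,"spin": 0},{"gripper": 4,"dx": 0.7,"dy": 0,"dz": 0,"spin": 0},{"gripper": 4,"dx": 0.7,"dy": 0,"dz": 0,"spin": 0},{"gripper": 4,"dx": 0.7,"dy": 0,"dz": 0,"spin": 0},{"gripper": 4,"dx": 0.4,"dy": 0,"dz": 0,"spin": 0}])

```text
time: 11.18
position: [0.5045, 0.2424, -0.0139]
orientation: [-3.141, -0.0, -0.139]
ft_force: [0.6, 0.2, -3.2]
opening: 0.0496
finger_force: 50.0
```

drive_tool(motion=[{"gripper": 4,"dx": 0.6,"dy": 0,"dz": 0,"spin": 0},{"gripper": 4,"dx": 0.6,"dy": 0,"dz": 0,"spin": 0},{"gripper": 4,"dx": 0.6,"dy": 0,"dz": 0,"spin": 0},{"gripper": 4,"dx": 0.4,"dy": 0,"dz": 0,"spin": 0},{"gripper": 4,"dx": 0,"dy": 0,"dz": 0,"spin": 0}])

```text
time: 11.8
position: [0.5259, 0.2394, -0.0139]
orientation: [-3.141, -0.0, -0.139]
ft_force: [0.2, -0.1, -3.6]
opening: 0.0498
finger_force: 50.0
```

drive_tool(motion=[{"gripper": 4,"dx": 0.4,"dy": 0,"dz": 0,"spin": 0},{"gripper": 4,"dx": 0.2,"dy": 0,"dz": 0.15,"spin": 0},{"gripper": 4,"dx": 0,"dy": 0,"dz": 0,"spin": 0},{"gripper": 5.5,"dx": 0,"dy": 0,"dz": 0,"spin": 0},{"gripper": 6.5,"dx": 0,"dy": 0,"dz": 0,"spin": 0}])

```text
time: 12.42
position: [0.5319, 0.2388, -0.015]
orientation: [-3.141, -0.001, -0.139]
ft_force: [1.2, 0.3, -0.2]
opening: 0.0617
finger_force: 0.0
```

drive_tool(motion=[{"gripper": 6.8,"dx": 0,"dy": 0,"dz": 0,"spin": 0},{"gripper": 6.8,"dx": 0,"dy": 0,"dz": -1,"spin": 0},{"gripper": 6.8,"dx": 0,"dy": 0,"dz": -2,"spin": 0},{"gripper": 6.8,"dx": 0,"dy": 0,"dz": -2,"spin": 0},{"gripper": 6.8,"dx": -3,"dy": 0,"dz": -1,"spin": 0}])

```text
time: 13.05
position: [0.5051, 0.2434, 0.0468]
orientation: [-3.139, -0.005, -0.14]
ft_force: [0.6, 0.0, -0.5]
opening: 0.0681
finger_force: 0.0
```

drive_tool(motion=[{"gripper": 0,"dx": -3,"dy": 0,"dz": 0,"spin": 0},{"gripper": 0,"dx": -2,"dy": 0,"dz": 0,"spin": 0},{"gripper": 0,"dx": 0,"dy": 0,"dz": 0,"spin": 0},{"gripper": 0,"dx": 0,"dy": 0,"dz": 0,"spin": 0},{"gripper": 0,"dx": 0,"dy": 0,"dz": 0,"spin": 0}], force=20)

```text
time: 13.68
position: [0.4537, 0.2498, 0.0447]
orientation: [-3.141, -0.001, -0.14]
ft_force: [0.0, 0.7, -0.7]
opening: 0.0214
finger_force: 0.0
```

```bash
python3 - <<'E'
from h import *
w=snap('wrist','w8');rem(.45,.25,-.008,-.1405)
H=cv2.cvtColor(w['frame'],cv2.COLOR_BGR2HSV)
# stone: low saturation, greenish; print a column profile along the tool axis
for u in (260,277,294): print(u,[tuple(int(c) for c in w['frame'][v,u]) for v in range(0,260,12)])
for d in (.03,.04,.05,.06): 
    print(d,np.round(proj(w,env.get_state()['position']*[1,1,0]+[d*.99,-d*.14,.033])))
E
```

```text
t 13.72 pos [0.4534 0.2497 0.0446] rpy [-3.1412e+00 -6.0000e-04 -1.3970e-01] F [ 0.6 -0.1 -0.6] open 0.0174
dx -0.34 dy 0.02 dz 5.26 cm spin 0.001 (moves before spin)
260 [(24, 38, 52), (61, 64, 63), (61, 64, 63), (65, 68, 67), (65, 68, 67), (101, 105, 104), (100, 105, 103), (100, 105, 103), (102, 106, 105), (101, 105, 102), (99, 102, 102), (99, 103, 102), (103, 106, 105), (107, 111, 109), (134, 136, 140), (148, 149, 153), (143, 144, 149), (148, 150, 154), (143, 143, 148), (143, 145, 148), (145, 146, 151), (142, 144, 148)]
277 [(25, 40, 56), (61, 62, 62), (61, 65, 63), (99, 103, 101), (67, 69, 69), (102, 107, 105), (103, 106, 106), (100, 104, 103), (102, 105, 104), (100, 104, 103), (99, 103, 101), (102, 105, 104), (104, 108, 106), (106, 110, 108), (139, 139, 143), (149, 150, 155), (141, 143, 146), (152, 153, 157), (144, 146, 149), (146, 147, 151), (146, 147, 151), (144, 146, 150)]
294 [(25, 38, 53), (95, 99, 98), (95, 99, 97), (98, 103, 101), (102, 106, 103), (102, 106, 104), (102, 106, 103), (99, 103, 102), (98, 102, 101), (98, 102, 99), (100, 104, 103), (104, 107, 105), (106, 110, 108), (107, 110, 109), (140, 141, 145), (148, 149, 154), (152, 153, 157), (146, 148, 151), (145, 147, 151), (148, 150, 154), (149, 151, 155), (145, 147, 151)]
0.03 [280. 185.]
0.04 [280. 168.]
0.05 [280. 150.]
0.06 [281. 132.]
```

drive_tool(motion=[{"gripper": 0,"dx": 0,"dy": 0,"dz": 1.5,"spin": 0},{"gripper": 0,"dx": 0,"dy": 0,"dz": 1,"spin": 0},{"gripper": 0,"dx": 0,"dy": 0,"dz": 1,"spin": 0},{"gripper": 0,"dx": 0,"dy": 0,"dz": 0.5,"spin": 0},{"gripper": 0,"dx": 0,"dy": 0,"dz": 0,"spin": 0}])

```text
time: 14.35
position: [0.4518, 0.2496, 0.0041]
orientation: [3.141, 0.001, -0.139]
ft_force: [-0.3, -0.2, -0.1]
opening: 0.0003
finger_force: 0.0
```

drive_tool(motion=[{"gripper": 0,"dx": 0,"dy": 0,"dz": 0.3,"spin": 0},{"gripper": 0,"dx": 0,"dy": 0,"dz": 0.3,"spin": 0},{"gripper": 0,"dx": 0,"dy": 0,"dz": 0.3,"spin": 0},{"gripper": 0,"dx": 0,"dy": 0,"dz": 0.3,"spin": 0},{"gripper": 0,"dx": 0,"dy": 0,"dz": 0,"spin": 0}])

```text
time: 14.98
position: [0.452, 0.2496, -0.0077]
orientation: [3.141, 0.0, -0.139]
ft_force: [0.0, -0.5, -0.4]
opening: 0.0006
finger_force: 0.0
```

drive_tool(motion=[{"gripper": 0,"dx": 1,"dy": 0,"dz": 0,"spin": 0},{"gripper": 0,"dx": 1,"dy": 0,"dz": 0,"spin": 0},{"gripper": 0,"dx": 0.6,"dy": 0,"dz": 0,"spin": 0},{"gripper": 0,"dx": 0.6,"dy": 0,"dz": 0,"spin": 0},{"gripper": 0,"dx": 0.6,"dy": 0,"dz": 0,"spin": 0}])

```text
time: 15.6
position: [0.489, 0.2442, -0.0076]
orientation: [3.141, 0.002, -0.139]
ft_force: [-2.1, 0.6, 2.0]
opening: 0.0004
finger_force: 1.4
```

drive_tool(motion=[{"gripper": 0,"dx": 0.5,"dy": 0,"dz": 0,"spin": 0},{"gripper": 0,"dx": 0.5,"dy": 0,"dz": 0,"spin": 0},{"gripper": 0,"dx": 0.5,"dy": 0,"dz": 0,"spin": 0},{"gripper": 0,"dx": 0.5,"dy": 0,"dz": 0,"spin": 0},{"gripper": 0,"dx": 0.5,"dy": 0,"dz": 0,"spin": 0}])

```text
time: 16.23
position: [0.515, 0.2409, -0.0075]
orientation: [-3.142, -0.0, -0.139]
ft_force: [-1.6, 1.6, -0.6]
opening: 0.0005
finger_force: 0.7
```

drive_tool(motion=[{"gripper": 0,"dx": 0.5,"dy": 0,"dz": 0,"spin": 0},{"gripper": 0,"dx": 0.4,"dy": 0,"dz": 0,"spin": 0},{"gripper": 0,"dx": 0.4,"dy": 0,"dz": 0,"spin": 0},{"gripper": 0,"dx": 0.2,"dy": 0,"dz": 0,"spin": 0},{"gripper": 0,"dx": 0,"dy": 0,"dz": 0,"spin": 0}])

```text
time: 16.85
position: [0.53, 0.2389, -0.0073]
orientation: [-3.141, -0.001, -0.139]
ft_force: [-1.0, 0.1, -0.4]
opening: 0.0002
finger_force: 0.2
```

drive_tool(motion=[{"gripper": 0,"dx": 0.1,"dy": 0,"dz": 0,"spin": 0},{"gripper": 0,"dx": 0.1,"dy": 0,"dz": 0,"spin": 0},{"gripper": 0,"dx": 0.1,"dy": 0,"dz": 0,"spin": 0},{"gripper": 0,"dx": 0.1,"dy": 0,"dz": 0,"spin": 0},{"gripper": 0,"dx": 0.1,"dy": 0,"dz": 0,"spin": 0}])

```text
time: 17.48
position: [0.5345, 0.2382, -0.0074]
orientation: [-3.142, 0.0, -0.139]
ft_force: [-3.4, 0.9, 1.5]
opening: 0.0002
finger_force: 1.5
```

drive_tool(motion=[{"gripper": 0,"dx": 0.1,"dy": 0,"dz": 0,"spin": 0},{"gripper": 0,"dx": 0.1,"dy": 0,"dz": 0,"spin": 0},{"gripper": 0,"dx": 0.1,"dy": 0,"dz": 0,"spin": 0},{"gripper": 0,"dx": 0.05,"dy": 0,"dz": 0,"spin": 0},{"gripper": 0,"dx": 0,"dy": 0,"dz": 0,"spin": 0}])

```text
time: 18.1
position: [0.5369, 0.2378, -0.0075]
orientation: [3.141, 0.002, -0.139]
ft_force: [-4.7, 1.4, 4.2]
opening: 0.0007
finger_force: 2.6
```

drive_tool(motion=[{"gripper": 0,"dx": 0.05,"dy": 0,"dz": 0,"spin": 0},{"gripper": 0,"dx": 0.05,"dy": 0,"dz": 0,"spin": 0},{"gripper": 0,"dx": 0.05,"dy": 0,"dz": 0,"spin": 0},{"gripper": 0,"dx": 0,"dy": 0,"dz": 0,"spin": 0},{"gripper": 0,"dx": 0,"dy": 0,"dz": 0,"spin": 0}])

```text
time: 18.73
position: [0.5369, 0.2377, -0.0076]
orientation: [3.141, 0.004, -0.139]
ft_force: [-7.6, 2.2, 6.8]
opening: 0.0008
finger_force: 4.3
```

drive_tool(motion=[{"gripper": 0,"dx": 0.1,"dy": 0,"dz": 0,"spin": 0},{"gripper": 0,"dx": 0.1,"dy": 0,"dz": 0,"spin": 0},{"gripper": 0,"dx": 0.1,"dy": 0,"dz": 0,"spin": 0},{"gripper": 0,"dx": 0,"dy": 0,"dz": 0,"spin": 0},{"gripper": 0,"dx": 0,"dy": 0,"dz": 0,"spin": 0}])

```text
time: 19.35
position: [0.5367, 0.2375, -0.0079]
orientation: [3.14, 0.009, -0.14]
ft_force: [-13.6, 5.3, 10.6]
opening: 0.0003
finger_force: 7.4
```

```bash
python3 - <<'E'
from h import *
w=snap('wrist','w9');b=snap('scene','s9')
rem(.54,.238,0,-.14)
t=env.get_state()['position']
# wrist: brown case front edge vs grey stone; columns at the roof notch (centre) and beside it
for u in (240,250,277,300,312):
    c=w['frame'][:,u].astype(int); print(u,[(v,c[v,2]-c[v,0],c[v].sum()//3) for v in range(150,250,5)])
for d in (.005,.01,.0122,.0162,.02): print(d,np.round(proj(w,[t[0]+d*.99,t[1]-d*.14,.033]),1),np.round(proj(w,[t[0]+d*.99,t[1]-d*.14,.043]),1))
E
```

```text
t 19.45 pos [ 0.5367  0.2375 -0.0079] rpy [ 3.1403  0.0091 -0.1398] F [-15.2   5.   10.9] open 0.0002
dx 0.32 dy -0.10 dz -0.79 cm spin 0.000 (moves before spin)
240 [(150, np.int64(70), np.int64(99)), (155, np.int64(69), np.int64(100)), (160, np.int64(69), np.int64(99)), (165, np.int64(68), np.int64(100)), (170, np.int64(69), np.int64(100)), (175, np.int64(68), np.int64(99)), (180, np.int64(68), np.int64(99)), (185, np.int64(68), np.int64(99)), (190, np.int64(69), np.int64(99)), (195, np.int64(65), np.int64(92)), (200, np.int64(66), np.int64(95)), (205, np.int64(69), np.int64(99)), (210, np.int64(65), np.int64(93)), (215, np.int64(61), np.int64(87)), (220, np.int64(66), np.int64(92)), (225, np.int64(68), np.int64(99)), (230, np.int64(67), np.int64(99)), (235, np.int64(63), np.int64(88)), (240, np.int64(58), np.int64(81)), (245, np.int64(62), np.int64(88))]
250 [(150, np.int64(69), np.int64(99)), (155, np.int64(68), np.int64(99)), (160, np.int64(68), np.int64(99)), (165, np.int64(68), np.int64(100)), (170, np.int64(69), np.int64(99)), (175, np.int64(68), np.int64(100)), (180, np.int6
[... 2045 characters left out ...]
58)), (175, np.int64(43), np.int64(57)), (180, np.int64(43), np.int64(57)), (185, np.int64(43), np.int64(56)), (190, np.int64(42), np.int64(56)), (195, np.int64(44), np.int64(61)), (200, np.int64(46), np.int64(61)), (205, np.int64(45), np.int64(62)), (210, np.int64(44), np.int64(59)), (215, np.int64(41), np.int64(57)), (220, np.int64(44), np.int64(60)), (225, np.int64(47), np.int64(64)), (230, np.int64(47), np.int64(65)), (235, np.int64(45), np.int64(62)), (240, np.int64(44), np.int64(58)), (245, np.int64(46), np.int64(61))]
0.005 [280.4 262.9] [280.5 272.5]
0.01 [280.4 252.6] [280.5 261.7]
0.0122 [280.4 248. ] [280.5 256.9]
0.0162 [280.4 239.6] [280.5 248. ]
0.02 [280.4 231.5] [280.5 239.4]
```

drive_tool(motion=[{"gripper": 0,"dx": -0.5,"dy": 0,"dz": 0,"spin": 0},{"gripper": 0,"dx": -0.5,"dy": 0,"dz": 0,"spin": 0},{"gripper": 0,"dx": -1,"dy": 0,"dz": 0,"spin": 0},{"gripper": 0,"dx": -1,"dy": 0,"dz": 0,"spin": 0},{"gripper": 0,"dx": 0,"dy": 0,"dz": 0,"spin": 0}])

```text
time: 20.08
position: [0.5115, 0.2412, -0.0075]
orientation: [3.141, 0.001, -0.139]
ft_force: [-0.2, 0.1, 0.0]
opening: 0.0003
finger_force: 0.0
```

```bash
python3 - <<'E'
from h import *
w=snap('wrist','w10');rem(.54,.238,0,-.14)
t=env.get_state()['position']
for u in (225,235,245,262,277,290,298,310,320):
    c=w['frame'][:,u].astype(int); print(u,*[f'{v}:{c[v,2]-c[v,0]}/{c[v].sum()//3}' for v in range(116,236,3)])
for d in (.03,.04,.05,.06): print(d,*[np.round(proj(w,[t[0]+d*.99,t[1]-d*.14,z]),1) for z in (.033,.036,.043)])
E
```

```text
t 20.12 pos [ 0.5123  0.2413 -0.0073] rpy [-3.1415 -0.     -0.1388] F [0.  0.5 0.6] open 0.0006
dx 2.79 dy -0.06 dz -0.73 cm spin 0.001 (moves before spin)
225 116:65/90 119:65/91 122:65/92 125:66/90 128:62/85 131:61/85 134:61/88 137:65/89 140:62/85 143:62/83 146:62/84 149:58/81 152:58/82 155:63/84 158:63/89 161:65/90 164:65/92 167:64/91 170:58/77 173:58/78 176:56/76 179:55/76 182:59/80 185:60/83 188:33/92 191:5/164 194:5/165 197:6/165 200:6/168 203:6/165 206:6/163 209:6/164 212:6/165 215:6/165 218:5/160 221:6/161 224:6/159 227:5/163 230:5/164 233:6/163
235 116:63/90 119:64/89 122:65/90 125:64/90 128:60/84 131:63/85 134:63/86 137:65/90 140:65/90 143:64/89 146:61/84 149:58/80 152:60/80 155:61/83 158:64/89 161:66/90 164:65/91 167:65/92 170:61/84 173:59/80 176:56/76 179:55/76 182:57/80 185:61/83 188:38/75 191:2/102 194:5/165 197:6/166 200:5/164 203:6/161 206:6/158 209:5/160 212:6/166 215:7/168 218:5/166 221:6/165 224:6/164 227:5/164 230:5/161 233:6/160
245 116:67/92 119:66/92 122:66/92 125:65/93 128:62/85 131:62/84 134:61/88 137:64/90 140:67/92 143:64/89 146:62/85 149:59/81 152:59/81 15
[... 2148 characters left out ...]
3 203:6/166 206:6/165 209:5/163 212:6/163 215:5/164 218:5/165 221:6/164 224:5/162 227:5/162 230:5/162 233:6/166
320 116:63/88 119:63/89 122:64/89 125:64/88 128:62/88 131:62/86 134:63/86 137:64/87 140:63/86 143:62/84 146:63/85 149:61/83 152:59/81 155:61/83 158:64/87 161:65/90 164:65/92 167:55/73 170:41/57 173:41/55 176:41/56 179:39/52 182:42/55 185:42/60 188:35/47 191:3/72 194:6/163 197:6/160 200:6/159 203:6/160 206:6/162 209:6/163 212:6/165 215:5/163 218:6/161 221:5/161 224:6/163 227:5/162 230:5/161 233:6/165
0.03 [280.  206.7] [280.  208.4] [280.  212.9]
0.04 [280. 184.] [280.  185.4] [280.  188.9]
0.05 [280.  160.7] [280.1 161.6] [280.1 164. ]
0.06 [280.1 136.5] [280.1 137. ] [280.1 138.2]
```

The roof's front edge is at row 188.5 and the stone's rear edge at row 192.3, so about 3.8 mm of stone stands out, against 4 mm when home. It also held still under a 15 N push, so it is home. I'll lift clear and hand in.

drive_tool(motion=[{"gripper": 0,"dx": -1,"dy": 0,"dz": -2,"spin": 0},{"gripper": 0,"dx": 0,"dy": 0,"dz": -4,"spin": 0},{"gripper": 0,"dx": 0,"dy": 0,"dz": -4,"spin": 0},{"gripper": 0,"dx": 0,"dy": 0,"dz": 0,"spin": 0},{"gripper": 0,"dx": 0,"dy": 0,"dz": 0,"spin": 0}])

```text
time: 20.75
position: [0.5026, 0.2425, 0.0922]
orientation: [3.142, 0.0, -0.139]
ft_force: [-0.4, -0.3, -0.9]
opening: 0.0007
finger_force: 0.0
```

```bash
python3 -c "
from cell import env
print(env.get_state()['ft_force']); print(env.job_done())"
```

```text
[-0.44437672 -0.33850372 -0.89802736]
the job is handed in; nothing more can be done
None
```

The broad stone is in its case and pushed home against the back wall (about 4 mm stands out at the mouth, as specified); I handed the job in after about 21 s with the arm clear and did not move the slim stone, pot, saucer or sieve.

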